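# Clamp a ceramic sample with the click cap

## Robot

A 7-joint arm with a two-finger parallel gripper is mounted at the origin on the work surface. World frame = base frame: x ahead of the robot, y to its left, z up, the work surface at z = 0. Lengths are in m, angles in rad, forces in N, time in s.
With the tool pointing down it reaches from about 0.425 to 0.95 m from the base axis. Payload 16.7 kg.
Tool frame: the origin (TCP) lies between the finger pads; the fingertips stand 14 mm ahead of it and the grasp point (between the pads) lies 5 mm behind it; z points along the fingers, y is the direction in which the jaws open and shut (so a half turn about z gives the same grasp; the last joint's range is limited). The gripper opens to 94 mm and grips with 3 to 60 N. Pads are 16 mm wide; open, the fingers measure 119 mm over their backs; the gripper's body (75 mm by 177 mm) begins 78 mm behind the grasp point.
Start: joints at [1.188, 0.426, 0.074, 1.606, -0.034, 1.111, -0.067], TCP at [0.156, -0.657, 0.219] pointing down, gripper open.
Joint ranges: [-2.85, 2.85], [-0.5, 2.14], [-1.23, 1.37], [0.21, 2.46], [-1.02, 4.16], [0.16, 2.05], [-2.73, 2.73]. Speed limits (rad/s): [1.89, 1.89, 2.39, 2.39, 3.01, 3.01, 3.01].

## Interface

Orientations are given as a rotation vector (axis times angle).
In Python, from plant import env, cams, ticket gives the robot as it stands.
- The arm moves only by the tool send_rows, never from a script. Its arguments are lists of equal length, an entry for each row: "slide": the shift along the tool's x, y, z in cm, a list of three; "spin": the turn about the tool's z in rad. A call has 1 to 20 rows; each row shifts and turns the pose as measured when the row begins, along the tool's axes as they then stand; what a row does not reach is not made up. A row lasts 1/8 s, in which the tool goes at most 62.5 mm and 10.7 degrees, less where a joint would pass 70% of its speed; a pose out of reach is approached as far as the arm can. A call is refused whole if a number of a shift passes 6.25 or a number of a turn 0.188, either way. A call with a gripper value outside its range is refused whole. "gripper" is the opening, from 0 (shut) to 1 (fully open), set as the call begins (left out, the last holds). The fingers move at their own pace and stop on an object; "force" is the grip in N (left out, the last holds). Time passes only in rows, so rows that do not move let the fingers close. It gives the time, the measured TCP pose, the force and the opening at its end, in the units of the state.
- env.get_state(): the state, without advancing time (a new reading comes with each control period).
- cams.read_camera(name): name is "scene" or "top" or "wrist"; returns a dict with "img" (384x512x3 uint8, red, green, blue), "vfov" (degrees; the focal length in pixels is half the picture's height over the tangent of half this angle, whatever the lens; pixels are square), "cx", "cy" (the principal point, pixels), "R" (3x3) and "t" (3): a world point X has camera coordinates R X + t. Camera axes: x right, y down, z forward; pixel columns grow to the right and rows downward; lengths in m; the calibration is good to about 2 mm. A picture is of the moment at which its call begins. There is no depth.
- ticket.sign_off(): hands the job in, once; it reports no verdict.
The state is a dict: "clock": time; "joints": joint angles; "qvel": joint speeds; "tau": joint torques, N m; "ee_pos": TCP position; "orientation": TCP orientation; "wrist_force": force on the tool from outside, world axes, zero at the start; "wrist_torque": the same for the moment, N m; "grip_width": finger opening in m.
Only numpy, scipy, OpenCV 4.12 (cv2) and the standard library are available. Lean on these libraries where they do the work, as an engineer would, in place of code of your own. Each camera call takes 0.05 s, during which the arm holds its last target. There are 200 camera calls.

## Task

Put the white ceramic puck into the round recess of the sample carriage, then push the carriage gently by its tab under the bridge until it is fully home against its end stop. Then tighten the ribbed cap on the bridge clockwise until its ratchet clicks over: one click is enough, never more than two. Leave the cap alone afterwards, and do not disturb the other things on the bench.

Things in the scene. Friction and masses are not known exactly. Their poses are not given: they have to be found in the camera images.
- puck: the sample: plain white ceramic disc, 30 mm diameter, 24 mm high, 55 g, standing flat on the bench; origin at the centre of its underside, z up
- cell: the clamp cell, fixed to the bench: aluminium base plate 270 x 120 x 12 mm (local x from -220 to +50 mm, y +-60 mm), two low rails (tops 26 mm up) carrying the black sliding carriage, and a grey bridge across them. Origin on the bench, straight below the cap's axis; local +x is the way the carriage is pushed to go home, z up
- carriage (a joint): how far the carriage stands out from home along the cell's -x, m: 0 = home (recess right under the cap's axis); starts 0.09 to 0.105. Slides with about 3 N of friction and stays where it is left; the end stop at 0 is hard: the force rises at once when it is reached
- seat (a point): centre of the floor of the round recess in the carriage: recess 33 mm diameter, 8 mm deep, chamfered mouth; floor 22 mm and carriage top 30 mm above the bench; the carriage is 70 mm wide. Axes as the cell's; moves with the carriage
- tab: upright black push tab at the carriage's outer end: 8 mm thick along x, 44 mm wide, from 30 to 65 mm above the bench, 104 mm from the recess's centre on the -x side; origin at the centre of its lower edge, axes as the cell's. A shove of over 30 N would crack it
- tab_push (a point): centre of the tab's outer face (the face to push, looking to the cell's -x), 50 mm above the bench; push along the cell's +x
- cap: the torque-limited cap; origin on its axis 110 mm above the bench, the height to grip it. Round grey ribbed drum, 40 mm diameter, from 94 to 126 mm above the bench, free all round; turns only about the vertical, does not rise or sink. Its x axis turns with the cap (black line on its top). Tightening is clockwise seen from above
- cap_axis (a point): fixed point on the cap's axis, level with its top, 126 mm up. How the cap feels: the free screw takes 0.05 to 0.1 Nm; after 0.5 to 2.1 rad (the marks do not tell) it is tight; turned on, the torque rises over about 0.25 rad to some 0.3 to 0.45 Nm, then the ratchet clicks: the torque suddenly drops, even pushes forward, and the cap falls into its next notch, 0.52 rad on. Let go, it settles in the nearest notch
- bridge (a point): centre of the bridge's top, 82 mm above the bench; bridge 36 mm along x, 120 mm along y, 16 mm thick. A round steel foot, 24 mm across, hangs below it on the screw, 2 to 9 mm above the top of a seated puck, and comes down as the cap is tightened
- screw: brass collar of the screw just below the cap, 26 mm across; origin on the cap's axis, 90 mm above the bench; its x axis (small dark mark) turns with the screw. The angle of the cap's x axis to this one is the slip: 0 before the first click, 0.52 rad after one click, 1.05 rad after two
- jar: bystander: squat closed jar with a black lid, 54 mm across, 62 mm high; origin under its centre
- beaker: bystander: open glass beaker, 64 mm across, 75 mm high; origin under its centre
- spacer: bystander: flat steel ring, 56 mm outside, 36 mm hole, 14 mm high; origin under its centre
- weight: bystander: steel calibration weight with a knob on top, 32 mm across, 55 mm high; origin under its centre
- adapter: bystander: stepped brass connector adapter standing on end, 24 mm across, 40 mm high; origin under its centre
- screwdriver: bystander: screwdriver lying flat, 180 mm long along its x; origin under it
- mouse: bystander: black computer mouse 105 x 60 x 30 mm, on a blue pad; origin under its centre
There are look-alikes about, which are no part of the job. Leave any blue or purple look-alike of the puck alone.

How it is judged:
On the way, in this order (a step that is already met when the one before it is completed fails the run):
1. the puck lies flat in the carriage's recess (horizontal distance between puck and seat below 0.004 m and z of puck in the frame of seat below 0.003 m and angle between puck's own z axis and vertical below 0.08 rad), for 0.2 s.
2. the carriage is home with the puck in it (all of step 1 and value of joint carriage below 0.003 m), for 0.2 s.
3. the cap has clicked over at least once (value of joint carriage below 0.003 m and angle between the x axis of cap and the x axis of screw, either way round above 0.4 rad), for 0.2 s.
At the end, for the whole second after the job is handed in: the puck lies flat on the floor of the recess (within 4 mm of its centre), the carriage is within 3 mm of home, and the cap has slipped one or two notches (0.4 to 1.3 rad) past the screw; everything is at rest (all of step 1 and all of step 3 and angle between the x axis of cap and the x axis of screw, either way round below 1.3 rad and linear speed of puck below 0.01 m/s); the robot touches nothing.
It fails at once if the cap is ratcheted on towards a third click (slip over 1.3 rad) (angle between the x axis of cap and the x axis of screw, either way round above 1.3 rad).
It fails at once if the carriage's tab is shoved with more than 30 N (contact force between anything else and tab above 30 N).
It fails at once if a bystander is moved by more than 30 mm (distance of any of jar, beaker, spacer, weight, adapter, screwdriver, mouse from where it was at the start of the episode above 0.03 m).
It also fails if it takes over 72 s, if anything falls off the work surface, if the arm or the gripper's body presses on something with over 40 N, if the wrist force passes 120 N, or if a joint passes its speed limit or range.

## Working session

There is one attempt and no reset: what is moved stays moved. The work goes in short steps, Python scripts to look and compute and a tool call to move; the robot and the scene stay as the last step left them, time stands still between calls to the robot, and variables do not carry over. Pictures are saved under pics/ and viewed, about 8 in all and at most 12, crops included, and the job is handed in when it is done.

Besides the shell and the picture viewer there is one more tool, called after "Call:" in YAML: its name, and indented under it one key for each argument. send_rows: Moves the arm, as the interface text tells. Its arguments: {"type":"object","properties":{"slide":{"type":"array","items":{"type":"array","items":{"type":"number"}}},"spin":{"type":"array","items":{"type":"number"}},"gripper":{"type":"number"},"force":{"type":"number"}},"required":["slide","spin"]}

```bash
ls; mkdir -p pics; cat > h.py <<'E'
import numpy as np, cv2
from plant import env, cams, ticket
from scipy.spatial.transform import Rotation as Rn
def shot(n,f=None):
    c=cams.read_camera(n)
    if f: cv2.imwrite('pics/'+f,c['img'][:,:,::-1])
    return c
def F(c): return 192/np.tan(np.radians(c['vfov'])/2)
def ray(c,u,v,z):
    R=np.array(c['R']);t=np.array(c['t']);o=-R.T@t
    d=R.T@np.array([(u-c['cx'])/F(c),(v-c['cy'])/F(c),1.])
    return o+d*(z-o[2])/d[2]
def proj(c,X):
    p=np.array(c['R'])@np.array(X)+np.array(c['t']);return p[:2]/p[2]*F(c)+[c['cx'],c['cy']]
E
python3 - <<'E'
from h import *
a=shot('scene');b=shot('top')
cv2.imwrite('pics/a.png',cv2.cvtColor(a['img'],cv2.COLOR_RGB2BGR));cv2.imwrite('pics/b.png',b['img'][:,:,::-1])
import pickle;pickle.dump((a,b),open('ab.pkl','wb'))
s=env.get_state();print(s['ee_pos'],s['orientation'],Rn.from_rotvec(s['orientation']).as_matrix(),s['grip_width'],s['clock'])
for c in (a,b):print(c['vfov'],-np.array(c['R']).T@c['t'])
E
```

```text
pics
[ 0.15564058 -0.65643239  0.21884953] [-3.11925121e+00 -3.64700195e-01  2.98187013e-04] [[ 9.73028518e-01  2.30684641e-01 -3.15608725e-04]
 [ 2.30684848e-01 -9.73027938e-01  1.06413174e-03]
 [-6.16172580e-05 -1.10823668e-03 -9.99999384e-01]] 0.09400754953973085 0.1
54.34889655135843 [ 0.94053355 -0.57446611  0.73938073]
44.7509826644218 [0.45142704 0.04753958 1.28277401]
```

View pics/a.png

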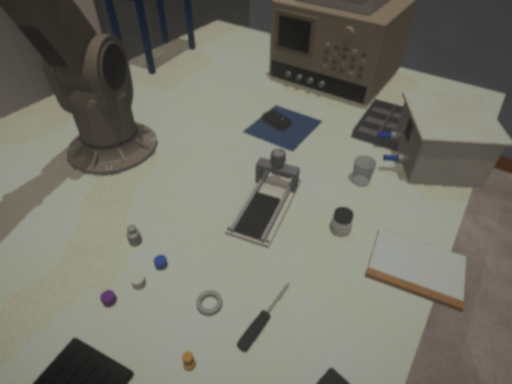

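View pics/b.png

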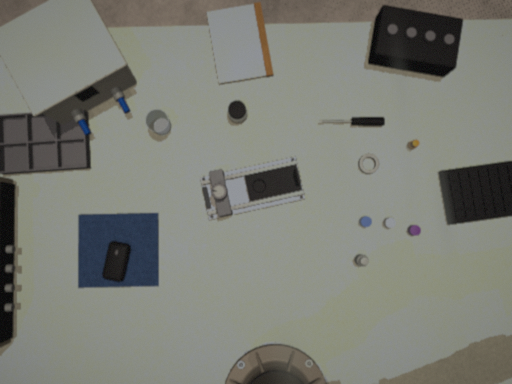

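The top view (b.png) shows the white puck at (389,223) between a blue and a purple look-alike. The cell is at about (255,188), with its cap at (220,191) and the recess at (260,186). I'll zoom in on both.

```bash
python3 - <<'E'
from h import *
import pickle
a,b=pickle.load(open('ab.pkl','rb'))
i=b['img'][:,:,::-1]
g=lambda r:cv2.convertScaleAbs(r,alpha=1.5)
c1=cv2.resize(g(i[145:225,190:310]),None,fx=5,fy=5,interpolation=cv2.INTER_CUBIC)
c2=cv2.resize(g(i[205:245,350:430]),None,fx=5,fy=5,interpolation=cv2.INTER_CUBIC)
o=np.zeros((600,600,3),np.uint8);o[:400]=c1;o[400:,:400]=c2
cv2.imwrite('pics/c.png',o)
for n,p,z in (('puck',(389,223),.024),('recess',(260,186),.03),('cap',(220,191),.126)):print(n,ray(b,*p,z))
print(b['img'][215:232,380:398].mean(2).astype(int))
E
```

```text
puck [ 0.45690752 -0.31755746  0.024     ]
recess [0.56366848 0.02780789 0.03      ]
cap [0.54466164 0.12908906 0.126     ]
[[143 143 142 143 145 143 142 142 141 140 142 141 142 144 144 144 144 142]
 [144 144 145 144 144 139 140 136 135 136 137 136 139 143 144 143 143 143]
 [143 142 144 144 138 131 128 126 126 133 137 138 140 139 142 145 144 144]
 [144 143 144 139 125 109 109 117 127 143 145 144 142 137 142 144 145 144]
 [142 143 142 129 106  94 116 135 142 147 147 148 144 144 144 143 142 141]
 [141 143 136 117  92 102 133 147 147 146 146 148 147 144 146 143 143 143]
 [143 141 129 101  88 110 139 147 147 148 147 146 149 148 145 144 142 143]
 [143 138 120  95  89 113 140 146 147 147 147 147 148 145 144 147 141 141]
 [143 138 119  97  91 114 142 149 148 147 146 147 147 146 146 146 142 142]
 [143 137 119 101  90 108 138 147 147 145 147 147 148 148 146 145 140 142]
 [143 138 123 105  94 100 130 143 146 147 148 146 147 148 145 143 142 143]
 [143 140 129 116 105  94 108 130 141 144 146 145 145 146 143 142 141 141]
 [144 144 137 129 117 105  98 110 124 135 138 144 143 144 142 143 143 142]
 [143 144 142 140 130 124 113 109 112 124 132 140 143 143 142 141 141 141]
 [144 143 143 144 140 137 132 126 129 136 140 142 143 142 141 142 142 143]
 [143 144 144 142 143 143 142 141 140 143 141 141 142 141 142 141 140 144]
 [144 143 143 141 143 142 142 142 144 142 143 141 143 142 140 141 141 142]]
```

View pics/c.png

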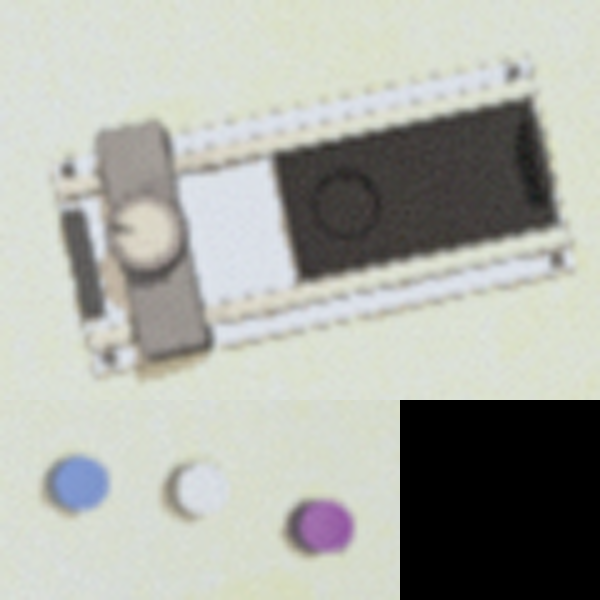

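In c.png the puck's top centre is at about (389.6,222.6), the recess at (258.8,185.4) and the cap's top at (219.2,191.4). The cell points left and slightly down. I'll compute the cell heading and move towards the puck.

```bash
python3 - <<'E'
from h import *
import pickle
a,b=pickle.load(open('ab.pkl','rb'))
P=lambda x,y,z:ray(b,190+x/5-.4,145+y/5-.4,z)
rec=P(346,204,.03);cap=P(148,234,.126);pk=ray(b,350+199/5-.4,205+90/5-.4,.024)
print(rec,cap,pk,np.linalg.norm((cap-rec)[:2]))
hd=lambda A,B:np.degrees(np.arctan2(*(B-A)[1::-1]))
print(hd(rec,cap),hd(P(512,72,.012),P(68,168,.012)),hd(P(557,260,.012),P(110,356,.012)),hd(P(530,97,.03),P(275,153,.03)),hd(P(557,225,.03),P(298,282,.03)))
print(pk[:2]-env.get_state()['ee_pos'][:2])
E
```

```text
[0.56535988 0.03100765 0.03      ] [0.54370513 0.13109475 0.126     ] [ 0.45796019 -0.31867909  0.024     ] 0.10240291908393877
102.20828751767445 101.08171206007175 100.93327484951325 101.25781305910073 101.23600699322574
[0.30231961 0.3377533 ]
```

Call:
send_rows:
  slide:
    - [4.6,-3.25,0]
    - [4.6,-3.25,0]
    - [4.6,-3.25,0]
    - [4.6,-3.25,0]
    - [4.6,-3.25,0]
    - [4.6,-3.25,0]
    - [4.6,-3.25,0]
    - [4.6,-3.25,0]
  spin: [0,0,0,0,0,0,0,0]
  gripper: 0.6
  force: 20

```text
clock: 1.1
ee_pos: [0.4585, -0.3109, 0.2165]
orientation: [-3.119, -0.353, 0.005]
wrist_force: [-0.2, -1.1, -0.1]
grip_width: 0.0563
```

Call:
send_rows:
  slide:
    - [0,0,0]
    - [0,0,0]
    - [0,0,0]
    - [0,0,0]
    - [0,0,0]
    - [0,0,0]
    - [0,0,0]
    - [0,0,0]
    - [0,0,0]
    - [0,0,0]
  spin: [0.16,0.16,0.16,0.16,0.16,0.16,0.16,0.16,0.16,0]

```text
clock: 2.35
ee_pos: [0.4604, -0.3047, 0.2137]
orientation: [-2.546, 1.84, 0.015]
wrist_force: [-0.4, -0.7, 0.4]
grip_width: 0.0566
```

```bash
cat >> h.py <<'E'
def st():
    s=env.get_state();M=Rn.from_rotvec(s['orientation']).as_matrix()
    print('t',round(s['clock'],2),'p',np.round(s['ee_pos'],4),'yang',round(np.degrees(np.arctan2(M[1,1],M[0,1])),2),'tilt',np.round(M[:2,2],4),'j',np.round(s['joints'],2),'w',round(s['grip_width'],4),'F',np.round(s['wrist_force'],1),'T',np.round(s['wrist_torque'],2))
    return s,M
def go(x,y,z=None):
    s,M=st();d=np.array([x,y,s['ee_pos'][2] if z is None else z])-s['ee_pos'];print('slide cm',np.round(M.T@d*100,2))
E
python3 - <<'E'
from h import *
st();c=shot('wrist','d.png');print(c['vfov'],-c['R'].T@c['t'],proj(c,[.457,-.318,.024]))
E
```

```text
t 2.35 p [ 0.4604 -0.3047  0.2137] yang -161.69 tilt [-0.0077  0.0062] j [ 0.42  0.24  0.06  1.88 -0.02  1.03 -2.34] w 0.0566 F [-0.4 -0.7  0.4] T [ 0.05 -0.02  0.03]
61.77069973598529 [ 0.48520599 -0.3755081   0.37784499] [265.84359848 157.64960145]
```

View pics/d.png

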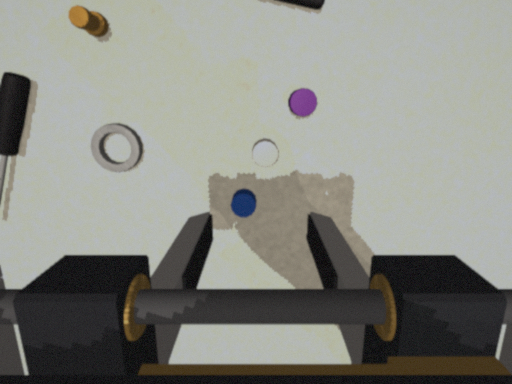

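In d.png the white puck is at (265,152), between purple (303,102) and blue (244,203). Joint 7 is close to its limit on this side, so I'll turn the gripper half round and refine the puck's position.

Call:
send_rows:
  slide:
    - [0,0,0]
    - [0,0,0]
    - [0,0,0]
    - [0,0,0]
    - [0,0,0]
    - [0,0,0]
    - [0,0,0]
    - [0,0,0]
    - [0,0,0]
    - [0,0,0]
    - [0,0,0]
    - [0,0,0]
    - [0,0,0]
    - [0,0,0]
    - [0,0,0]
    - [0,0,0]
    - [0,0,0]
    - [0,0,0]
  spin: [-0.17,-0.17,-0.17,-0.17,-0.17,-0.17,-0.17,-0.17,-0.17,-0.17,-0.17,-0.17,-0.17,-0.17,-0.17,-0.17,-0.17,0]

```text
clock: 4.65
ee_pos: [0.4588, -0.3045, 0.2122]
orientation: [-1.929, -2.464, -0.0]
wrist_force: [-0.5, 0.1, 0.6]
grip_width: 0.0563
```

```bash
cat >> h.py <<'E'
def white(c,guess,r=25):
    # blob around guess: enclosing circle of non-background edge via Hough
    u,v=[int(round(k)) for k in guess];i=cv2.cvtColor(c['img'],cv2.COLOR_RGB2GRAY)[v-r:v+r,u-r:u+r]
    i=cv2.resize(i,None,fx=4,fy=4,interpolation=cv2.INTER_CUBIC)
    h=cv2.HoughCircles(i,cv2.HOUGH_GRADIENT,1.5,400,param1=60,param2=12,minRadius=28,maxRadius=90)
    x,y,q=h[0,0];return u-r+x/4-.375,v-r+y/4-.375,q/4
E
python3 - <<'E'
from h import *
c=shot('wrist','e.png');g=proj(c,[.457,-.318,.024]);print(g)
w=white(c,g);print(w,ray(c,w[0],w[1],.024),'exp r',F(c)*.015/(-c['R'].T@c['t'])[2])
go(*ray(c,w[0],w[1],.024)[:2],.1)
E
```

```text
[255.72807124 179.71905687]
(np.float32(255.1875), np.float32(175.8125), np.float32(11.95)) [ 0.45533705 -0.31375668  0.024     ] exp r 12.74950026644871
t 4.7 p [ 0.4588 -0.3045  0.2122] yang 13.71 tilt [-0.01   0.008] j [ 0.79  0.26 -0.38  1.87  0.11  1.05  0.61] w 0.0565 F [ 0.1 -0.5 -0.7] T [-0.02 -0.11  0.04]
slide cm [-0.93 -0.47 11.22]
```

View pics/e.png

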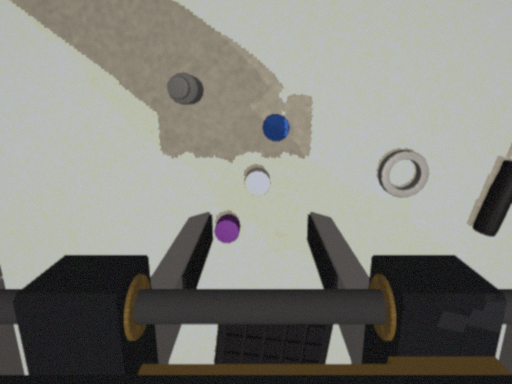

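The puck is at about (257.5,181.5) in e.png, and Hough was off by several pixels. I'll move closer and use a colour mask instead.

Call:
send_rows:
  slide:
    - [-0.7,-0.2,3]
    - [-0.7,-0.2,3]
    - [0,0,3.2]
    - [0,0,0]
  spin: [0,0,0,0]

```text
clock: 5.2
ee_pos: [0.4578, -0.3192, 0.1186]
orientation: [-1.947, -2.451, 0.0]
wrist_force: [0.0, -0.5, 1.0]
grip_width: 0.0562
```

```bash
cat >> h.py <<'E'
def blob(c,guess,r=30,k=8):
    """neutral-white blob near guess, by saturation contrast with yellowish bench"""
    u,v=[int(round(x)) for x in guess];i=c['img'][v-r:v+r,u-r:u+r]
    l=cv2.cvtColor(cv2.GaussianBlur(i,(3,3),0),cv2.COLOR_RGB2LAB)[:,:,2]
    th,m=cv2.threshold(l,0,255,cv2.THRESH_BINARY_INV+cv2.THRESH_OTSU)
    n,lab,s,ce=cv2.connectedComponentsWithStats(m)
    for q in range(1,n):
        if s[q,4]>60: print('comp',s[q],ce[q]+[u-r,v-r],np.sqrt(s[q,4]/np.pi),i[lab==q].mean(0).round())
E
python3 - <<'E'
from h import *
st()
c=shot('wrist','f.png');g=proj(c,[.457,-.3185,.024]);print(g,'exp r',F(c)*.015/((-c['R'].T@c['t'])[2]-.024))
blob(c,g)
u,v=map(int,g);cv2.imwrite('pics/f.png',cv2.resize(c['img'][v-60:v+60,u-80:u+80,::-1],None,fx=5,fy=5,interpolation=cv2.INTER_CUBIC)); print(u-80,v-60)
E
```

```text
t 5.2 p [ 0.4578 -0.3192  0.1186] yang 13.09 tilt [-0.0086  0.0068] j [ 0.78  0.38 -0.35  1.94  0.17  0.86  0.57] w 0.0562 F [ 0.  -0.5  1. ] T [-0.06 -0.1   0.01]
[258.75252635 188.98178272] exp r 18.525962638346737
comp [ 17  32  30  18 410] [261.05365854 198.87804878] 11.423968370726268 [191. 193. 197.]
178 128
```

View pics/f.png

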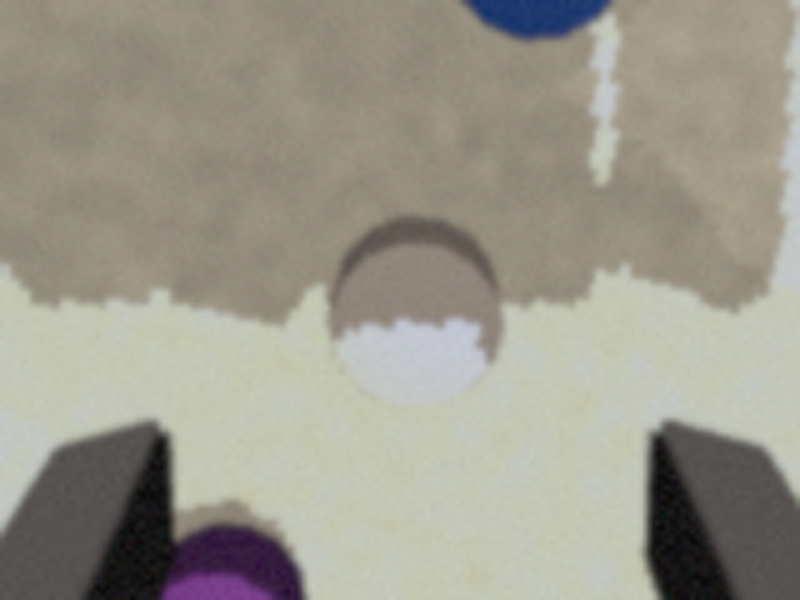

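f.png shows the puck half in shadow. Its top disc is centred at crop (415,321), which is full-image (260.6,191.9).

```bash
python3 - <<'E'
from h import *
c=shot('wrist');p=ray(c,260.6,191.9,.024);print(p,c['R'][2])
go(p[0],p[1],.024)
E
```

```text
[ 0.46021271 -0.32160812  0.024     ] [ 0.05011532 -0.23667619 -0.97029523]
t 5.3 p [ 0.4593 -0.32    0.121 ] yang 13.14 tilt [-0.0054  0.0047] j [ 0.78  0.38 -0.35  1.93  0.17  0.87  0.57] w 0.0564 F [-0.8  0.6  0.8] T [-0.02 -0.13 -0.01]
slide cm [-0.24  0.09  9.7 ]
```

Call:
send_rows:
  slide:
    - [0,0,3.5]
    - [-0.1,0,3.5]
    - [0,0,2]
    - [0,0,0.5]
    - [0,0,0]
  spin: [0,0,0,0,0]

```text
clock: 5.92
ee_pos: [0.4645, -0.3238, 0.0322]
orientation: [1.954, 2.453, 0.001]
wrist_force: [0.6, 0.7, -0.8]
grip_width: 0.0566
```

```bash
python3 - <<'E'
from h import *
go(.4588,-.320,.024)
E
```

```text
t 5.92 p [ 0.4645 -0.3238  0.0322] yang 12.91 tilt [ 0.0047 -0.0028] j [ 0.75  0.5  -0.31  1.98  0.24  0.68  0.51] w 0.0566 F [ 0.6  0.7 -0.8] T [-0.06 -0.12 -0.08]
slide cm [ 0.5  -0.48  0.82]
```

Call:
send_rows:
  slide:
    - [0.5,-0.5,0.3]
    - [0,0,0.5]
    - [0,0,0]
  spin: [0,0,0]

```text
clock: 6.3
ee_pos: [0.4592, -0.3206, 0.0262]
orientation: [1.953, 2.45, 0.001]
wrist_force: [-0.3, -0.8, -0.5]
grip_width: 0.0564
```

```bash
python3 - <<'E'
from h import *
go(.4588,-.320,.024)
E
```

```text
t 6.3 p [ 0.4592 -0.3206  0.0262] yang 12.88 tilt [ 0.0075 -0.0049] j [ 0.74  0.5  -0.31  2.    0.24  0.66  0.5 ] w 0.0564 F [-0.3 -0.8 -0.5] T [-0.01 -0.12 -0.02]
slide cm [ 0.07 -0.03  0.22]
```

Good position. I'll lower 2 mm and close.

Call:
send_rows:
  slide:
    - [0,0,0.2]
    - [0,0,0]
    - [0,0,0]
    - [0,0,0]
    - [0,0,0]
    - [0,0,0]
  spin: [0,0,0,0,0,0]
  gripper: 0.2
  force: 20

```text
clock: 7.05
ee_pos: [0.4594, -0.3208, 0.0243]
orientation: [1.953, 2.449, 0.001]
wrist_force: [-0.3, 0.3, 0.2]
grip_width: 0.0293
```

```bash
python3 - <<'E'
from h import *
st()
E
```

```text
t 7.05 p [ 0.4594 -0.3208  0.0243] yang 12.87 tilt [ 0.0076 -0.005 ] j [ 0.74  0.51 -0.31  2.    0.25  0.66  0.5 ] w 0.0293 F [-0.3  0.3  0.2] T [-0.04 -0.11 -0.02]
```

The puck is gripped (29.3 mm). I'll lift it and carry it to above the recess.

Call:
send_rows:
  slide:
    - [0,0,-4]
    - [0,0,-4]
    - [0,0,-4]
    - [5.4,3,0]
    - [5.4,3,0]
    - [5.4,3,0]
    - [5.4,3,0]
    - [5.4,3,0]
    - [5,3,0]
    - [0,0,0]
    - [0,0,0]
  spin: [0,0,0,0,0,0,0,0,0,0.03,0]

```text
clock: 8.43
ee_pos: [0.5655, 0.0396, 0.1477]
orientation: [1.994, 2.414, 0.004]
wrist_force: [0.1, -0.5, -0.6]
grip_width: 0.0295
```

```bash
python3 - <<'E'
from h import *
st()
c=shot('wrist');cv2.imwrite('pics/g.png',cv2.resize(cv2.convertScaleAbs(c['img'][:,:,::-1],alpha=1.4),(800,600),interpolation=cv2.INTER_CUBIC))
for X in ([.5654,.031,.03],[.5437,.1311,.126]):print(proj(c,X)*800/512)
import pickle;pickle.dump(c,open('g.pkl','wb'));st()
E
```

```text
t 8.43 p [0.5655 0.0396 0.1477] yang 10.9 tilt [ 0.0099 -0.0046] j [ 0.22  0.37 -0.5   1.9   0.23  0.92 -0.2 ] w 0.0295 F [ 0.1 -0.5 -0.6] T [-0.1  -0.09 -0.01]
[399.52515714 297.67999804]
[391.03206633  89.52744691]
t 8.47 p [0.5656 0.0398 0.1478] yang 10.93 tilt [ 0.0102 -0.0042] j [ 0.22  0.37 -0.5   1.9   0.23  0.92 -0.2 ] w 0.0294 F [ 0.4  0.1 -0.4] T [ 0.01 -0.13  0.02]
```

View pics/g.png

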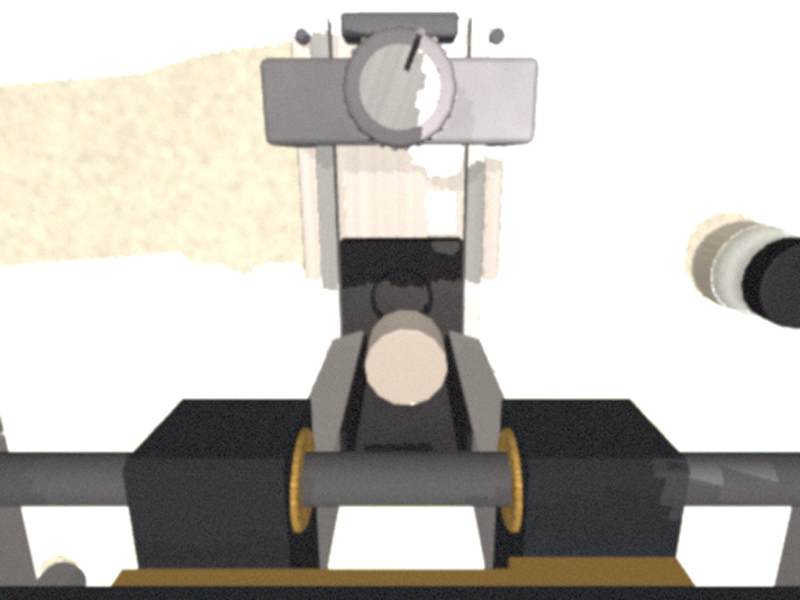

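g.png shows the held puck's top at (406,359), the recess at (402,297) and the cap's top at (400,87), in the 800-wide scale. I'll cast these as rays.

```bash
python3 - <<'E'
from h import *
import pickle;c=pickle.load(open('g.pkl','rb'));k=.64
P=lambda x,y,z:ray(c,(x+.5)*k-.5,(y+.5)*k-.5,z)
i=c['img'];
rec=P(402,297,.03);cap=P(400,87,.126);pk=P(406,359.5,.1475);L=P(340,239,.03);R=P(463,239,.03)
print('rec',rec,'cap',cap,'puck',pk,'mid',(L+R)/2,'w',np.linalg.norm(L-R))
d=(cap-rec)[:2];print(np.linalg.norm(d),np.degrees(np.arctan2(d[1],d[0])),'edge hd',np.degrees(np.arctan2(*(R-L)[1::-1]))+90)
A=P(340,300,.03);print('side',np.degrees(np.arctan2(*(L-A)[1::-1])))
print(P(262,62,.082),P(537,62,.082))
s,M=st();e=pk-s['ee_pos'];print('puck offset in tool mm',M.T@e*1000,'need slide cm',M.T@(rec-pk)*100, 'r px',np.linalg.norm(P(447,359.5,.1475)-pk))
E
```

```text
rec [0.56655018 0.03181179 0.03      ] cap [0.54649073 0.13256837 0.126     ] puck [0.56578809 0.04213614 0.1475    ] mid [0.5599315  0.06530857 0.03      ] w 0.069693759124338
0.10273396839161433 101.25969039918434 edge hd 100.79390368901869
side 98.96632156025528
[0.4862842  0.13657383 0.082     ] [0.60066548 0.15874236 0.082     ]
t 8.47 p [0.5656 0.0398 0.1478] yang 10.93 tilt [ 0.0102 -0.0042] j [ 0.22  0.37 -0.5   1.9   0.23  0.92 -0.2 ] w 0.0294 F [ 0.4  0.1 -0.4] T [ 0.01 -0.13  0.02]
puck offset in tool mm [2.23398853 0.66798425 0.33489915] need slide cm [-0.95667975 -0.22902623 11.75442639] r px 0.014455409439489128
```

Call:
send_rows:
  slide:
    - [-1,-0.2,3]
    - [0,0,3]
    - [0,0,1.6]
    - [0,0,0]
  spin: [0,0,0,0]

```text
clock: 8.98
ee_pos: [0.5663, 0.0236, 0.0708]
orientation: [1.998, 2.408, 0.004]
wrist_force: [-0.6, -0.4, 0.2]
grip_width: 0.0293
```

```bash
python3 - <<'E'
from h import *
go(.566,.0296,.059)
E
```

```text
t 8.97 p [0.5663 0.0236 0.0708] yang 10.64 tilt [ 0.0115 -0.0061] j [ 0.21  0.46 -0.46  1.96  0.3   0.77 -0.24] w 0.0293 F [-0.6 -0.4  0.2] T [-0.02 -0.09  0.  ]
slide cm [0.6  0.07 1.18]
```

Call:
send_rows:
  slide:
    - [0.6,0,0.4]
    - [0,0,0.6]
    - [0,0,0]
  spin: [0,0,0]

```text
clock: 9.35
ee_pos: [0.5664, 0.0298, 0.0622]
orientation: [1.997, 2.406, 0.007]
wrist_force: [-0.2, 0.2, -0.5]
grip_width: 0.0295
```

```bash
python3 - <<'E'
from h import *
go(.566,.0296,.059)
c=shot('wrist');print(c['img'].shape);u,v=map(int,proj(c,[.566,.0316,.03]));print(u,v)
u0,v0=u-80,v-70
cv2.imwrite('pics/i.png',cv2.resize(cv2.convertScaleAbs(c['img'][v0:v0+120,u0:u0+160,::-1],alpha=2),None,fx=5,fy=5,interpolation=cv2.INTER_CUBIC));print(u0,v0)
import pickle;pickle.dump(c,open('g.pkl','wb'))
E
```

```text
t 9.35 p [0.5664 0.0298 0.0622] yang 10.63 tilt [ 0.0143 -0.0061] j [ 0.19  0.48 -0.45  1.97  0.31  0.75 -0.26] w 0.0295 F [-0.2  0.2 -0.5] T [-0.02 -0.08  0.  ]
slide cm [-0.01 -0.05  0.32]
(384, 512, 3)
257 211
177 141
```

View pics/i.png

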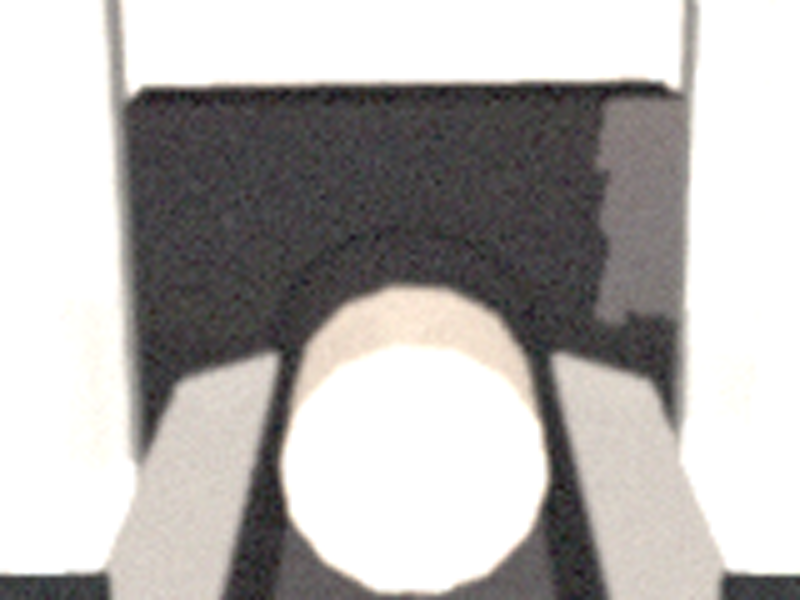

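i.png shows the held puck's top centre at crop (415,470) and its far lower edge at (415,285). The recess mouth's far edge is at (410,230), and the carriage edges are at x = 130 and 682 at the level of row 100.

```bash
python3 - <<'E'
from h import *
import pickle;c=pickle.load(open('g.pkl','rb'))
P=lambda x,y,z:ray(c,177+(x+.5)/5-.5,141+(y+.5)/5-.5,z)
s,M=st();T=s['ee_pos']
for n,p in dict(top=P(415,470,.0619),botfar=P(415,285,.0379),recfar=P(410,230,.03),L=P(130,100,.03),R=P(682,97,.03)).items():print(n,p,'tool mm',(M.T@(p-T)*1000).round(2))
print(np.linalg.norm(P(283,470,.0619)-P(548,470,.0619)))
E
```

```text
t 9.4 p [0.5666 0.0299 0.0625] yang 10.63 tilt [ 0.0146 -0.006 ] j [ 0.19  0.47 -0.45  1.97  0.31  0.75 -0.26] w 0.0295 F [ 0.3  0.3 -0.8] T [ 0.01 -0.08  0.01]
top [0.5672134  0.02950889 0.0619    ] tool mm [-0.49  0.56  0.59]
botfar [0.56496425 0.04328162 0.0379    ] tool mm [13.67  0.57 24.47]
recfar [0.56355424 0.04794637 0.03      ] tool mm [18.58 -0.06 32.32]
L [0.52639014 0.05809494 0.03      ] tool mm [ 35.41 -34.71  31.72]
R [0.59368007 0.07090484 0.03      ] tool mm [35.59 33.79 32.63]
0.029314158238912678
```

Call:
send_rows:
  slide:
    - [0.17,0,0.2]
    - [0,-0.04,0.2]
    - [0,0,0]
  spin: [0.0,0,0]

```text
clock: 9.78
ee_pos: [0.5662, 0.0316, 0.0587]
orientation: [1.996, 2.406, 0.008]
wrist_force: [0.4, 0.2, -0.3]
grip_width: 0.0297
```

```bash
python3 - <<'E'
from h import *
go(.5658,.0317,.052)
E
```

```text
t 9.78 p [0.5662 0.0316 0.0587] yang 10.64 tilt [ 0.0153 -0.006 ] j [ 0.19  0.48 -0.45  1.97  0.32  0.75 -0.27] w 0.0297 F [ 0.4  0.2 -0.3] T [-0.02 -0.05 -0.  ]
slide cm [ 0.02 -0.04  0.67]
```

Call:
send_rows:
  slide:
    - [0,-0.04,0.25]
    - [0,0,0.25]
    - [0,0,0.2]
    - [0,0,0]
  spin: [0,0,0,0]

```text
clock: 10.28
ee_pos: [0.5658, 0.0314, 0.0511]
orientation: [1.996, 2.406, 0.008]
wrist_force: [-0.3, -0.3, -0.1]
grip_width: 0.0292
```

```bash
python3 - <<'E'
from h import *
go(.5658,.0317,.0465)
E
```

```text
t 10.28 p [0.5658 0.0314 0.0511] yang 10.63 tilt [ 0.0152 -0.006 ] j [ 0.18  0.49 -0.45  1.97  0.32  0.73 -0.27] w 0.0292 F [-0.3 -0.3 -0.1] T [ 0.01 -0.06 -0.01]
slide cm [ 0.03 -0.    0.46]
```

No contact force yet, and the puck's underside is 3 mm below the carriage top, so it has entered the recess.

Call:
send_rows:
  slide:
    - [0,0,0.2]
    - [0,0,0.2]
    - [0,0,0.05]
    - [0,0,0]
  spin: [0,0,0,0]

```text
clock: 10.78
ee_pos: [0.5659, 0.0314, 0.0463]
orientation: [1.996, 2.406, 0.008]
wrist_force: [-0.2, -0.2, 0.8]
grip_width: 0.0293
```

Call:
send_rows:
  slide:
    - [0,0,0]
    - [0,0,0]
    - [0,0,0]
    - [0,0,-2]
    - [0,0,-4]
    - [0,0,-4]
    - [0,0,0]
  spin: [0,0,0,0,0,0,0]
  gripper: 0.6

```text
clock: 11.65
ee_pos: [0.5647, 0.0327, 0.1535]
orientation: [1.995, 2.406, 0.01]
wrist_force: [-0.3, 0.4, -0.5]
grip_width: 0.0565
```

```bash
python3 - <<'E'
from h import *
import pickle
st()
c=shot('wrist');cv2.imwrite('pics/j.png',cv2.resize(cv2.convertScaleAbs(c['img'][:,:,::-1],alpha=1.2),(800,600),interpolation=cv2.INTER_CUBIC))
pickle.dump(c,open('j.pkl','wb'))
E
```

```text
t 11.65 p [0.5647 0.0327 0.1535] yang 10.68 tilt [ 0.0169 -0.0053] j [ 0.24  0.35 -0.5   1.91  0.22  0.92 -0.19] w 0.0565 F [-0.3  0.4 -0.5] T [ 0.02 -0.11 -0.03]
```

View pics/j.png

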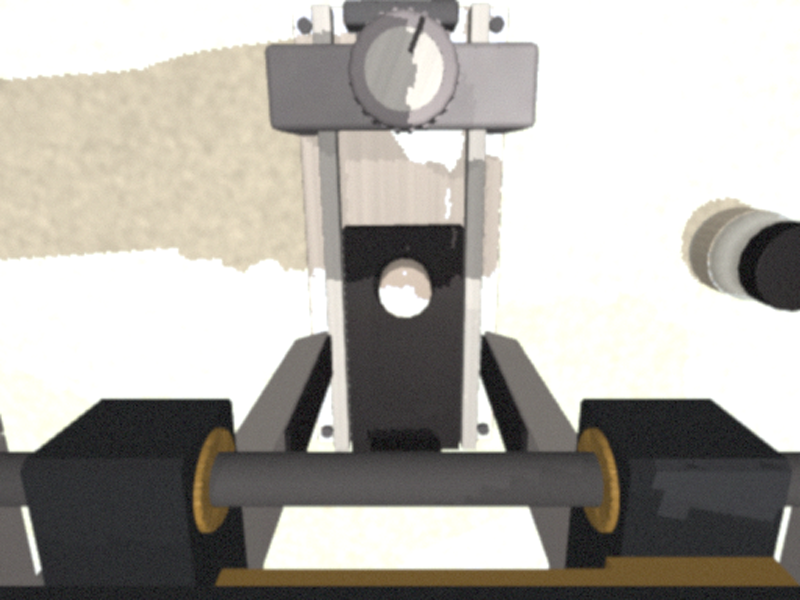

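j.png shows the puck sitting in the recess at (404,288). Next I'll close the fingers and go behind the tab.

Call:
send_rows:
  slide:
    - [-5,0.1,0]
    - [-5,0.1,0]
    - [-4.3,0.1,0]
    - [0,0,0]
    - [0,0,4]
    - [0,0,4]
    - [0,0,1.5]
    - [0,0,0]
  spin: [0,0,0,-0.008,0,0,0,0]
  gripper: 0

```text
clock: 12.7
ee_pos: [0.5934, -0.1088, 0.0549]
orientation: [1.983, 2.422, 0.007]
wrist_force: [0.0, -0.7, 1.3]
grip_width: 0.0006
```

```bash
python3 - <<'E'
from h import *
go(.5937,-.1071,.05)
E
```

```text
t 12.7 p [ 0.5934 -0.1088  0.0549] yang 11.4 tilt [ 0.0116 -0.0035] j [ 0.39  0.53 -0.41  1.89  0.3   0.77  0.02] w 0.0006 F [ 0.  -0.7  1.3] T [-0.08 -0.09  0.01]
slide cm [0.16 0.06 0.49]
```

Call:
send_rows:
  slide:
    - [0.5,0,0.4]
    - [0.5,0,0]
    - [0.4,0,0]
    - [0.4,0,0]
    - [0.4,0,0]
    - [0.4,0,0]
    - [0.3,0,0]
    - [0.3,0,0]
  spin: [0,0,0,0,0,0,0,0]

```text
clock: 13.7
ee_pos: [0.5889, -0.0759, 0.0544]
orientation: [1.98, 2.418, 0.01]
wrist_force: [0.5, -3.0, -0.3]
grip_width: 0.0007
```

```bash
python3 - <<'E'
from h import *
st()
E
```

```text
t 13.7 p [ 0.5889 -0.0759  0.0544] yang 11.38 tilt [ 0.0171 -0.0053] j [ 0.34  0.51 -0.41  1.91  0.3   0.76 -0.04] w 0.0007 F [ 0.5 -3.  -0.3] T [-0.76 -0.33 -0.06]
```

Call:
send_rows:
  slide:
    - [0.5,0,0.2]
    - [0.5,0,0]
    - [0.5,0,0]
    - [0.5,0,0]
    - [0.5,0,0]
    - [0.5,0,0]
    - [0.5,0,0]
    - [0.5,0,0]
    - [0.5,0,0]
    - [0.5,0,0]
    - [0.5,0,0]
    - [0.5,0,0]
    - [0.5,0,0]
    - [0.3,0,0]
  spin: [0,0,0,0,0,0,0,0,0,0,0,0,0,0]

```text
clock: 15.45
ee_pos: [0.5749, -0.0047, 0.052]
orientation: [1.979, 2.417, 0.011]
wrist_force: [0.6, -3.0, 3.3]
grip_width: 0.0006
```

```bash
python3 - <<'E'
from h import *
go(.5679,.0182,.05)
E
```

```text
t 15.45 p [ 0.5749 -0.0047  0.052 ] yang 11.38 tilt [ 0.0177 -0.0056] j [ 0.23  0.49 -0.42  1.96  0.31  0.73 -0.18] w 0.0006 F [ 0.6 -3.   3.3] T [-0.72 -0.27 -0.07]
slide cm [ 2.38 -0.24  0.17]
```

Call:
send_rows:
  slide:
    - [0.4,0,0]
    - [0.4,0,0]
    - [0.4,0,0]
    - [0.3,0,0]
    - [0.2,0,0]
  spin: [0,0,0,0,0]

```text
clock: 16.08
ee_pos: [0.5713, 0.0131, 0.0518]
orientation: [1.979, 2.417, 0.011]
wrist_force: [2.0, -2.9, 2.4]
grip_width: 0.0007
```

Call:
send_rows:
  slide:
    - [0.1,0,0]
    - [0.1,0,0]
  spin: [0,0]

```text
clock: 16.32
ee_pos: [0.5709, 0.0152, 0.0518]
orientation: [1.979, 2.417, 0.011]
wrist_force: [0.5, -2.7, 2.3]
grip_width: 0.0008
```

Call:
send_rows:
  slide:
    - [0.1,0,0]
    - [0.1,0,0]
  spin: [0,0]

```text
clock: 16.58
ee_pos: [0.5705, 0.0171, 0.0517]
orientation: [1.98, 2.417, 0.011]
wrist_force: [1.3, -3.1, 1.5]
grip_width: 0.0006
```

Call:
send_rows:
  slide:
    - [0.1,0,0]
    - [0.08,0,0]
  spin: [0,0]

```text
clock: 16.82
ee_pos: [0.5702, 0.019, 0.0518]
orientation: [1.98, 2.417, 0.011]
wrist_force: [1.2, -2.3, 2.1]
grip_width: 0.0006
```

Call:
send_rows:
  slide:
    - [0.08,0,0]
    - [0.08,0,0]
  spin: [0,0]

```text
clock: 17.08
ee_pos: [0.57, 0.0198, 0.0518]
orientation: [1.98, 2.416, 0.01]
wrist_force: [1.4, -7.1, 2.7]
grip_width: 0.0005
```

Call:
send_rows:
  slide:
    - [0.08,0,0]
    - [0.08,0,0]
  spin: [0,0]

```text
clock: 17.32
ee_pos: [0.57, 0.0198, 0.0518]
orientation: [1.981, 2.414, 0.008]
wrist_force: [2.7, -7.3, 1.6]
grip_width: 0.0004
```

Call:
send_rows:
  slide:
    - [0.14,0,0]
    - [0.14,0,0]
  spin: [0,0]

```text
clock: 17.58
ee_pos: [0.5699, 0.0202, 0.0519]
orientation: [1.982, 2.41, 0.006]
wrist_force: [3.8, -8.9, 2.1]
grip_width: 0.0007
```

Call:
send_rows:
  slide:
    - [-1,0,0]
    - [-3,0,0]
    - [-2,0,0]
    - [0,0,-5]
    - [0,0,-5]
    - [0,0,-5]
    - [0,0,0]
  spin: [0,0,0,0,0,0,0]

```text
clock: 18.45
ee_pos: [0.5773, -0.0382, 0.205]
orientation: [1.984, 2.417, 0.006]
wrist_force: [-0.8, -0.3, -1.1]
grip_width: 0.0003
```

```bash
python3 - <<'E'
from h import *
import pickle
st()
c=shot('wrist');cv2.imwrite('pics/k.png',cv2.resize(cv2.convertScaleAbs(c['img'][:,:,::-1],alpha=1.2),(800,600),interpolation=cv2.INTER_CUBIC))
pickle.dump(c,open('k.pkl','wb'))
E
```

```text
t 18.45 p [ 0.5773 -0.0382  0.205 ] yang 11.26 tilt [ 0.0134 -0.0064] j [ 0.35  0.31 -0.48  1.83  0.18  1.03 -0.01] w 0.0003 F [-0.8 -0.3 -1.1] T [-0.04 -0.07  0.03]
```

View pics/k.png

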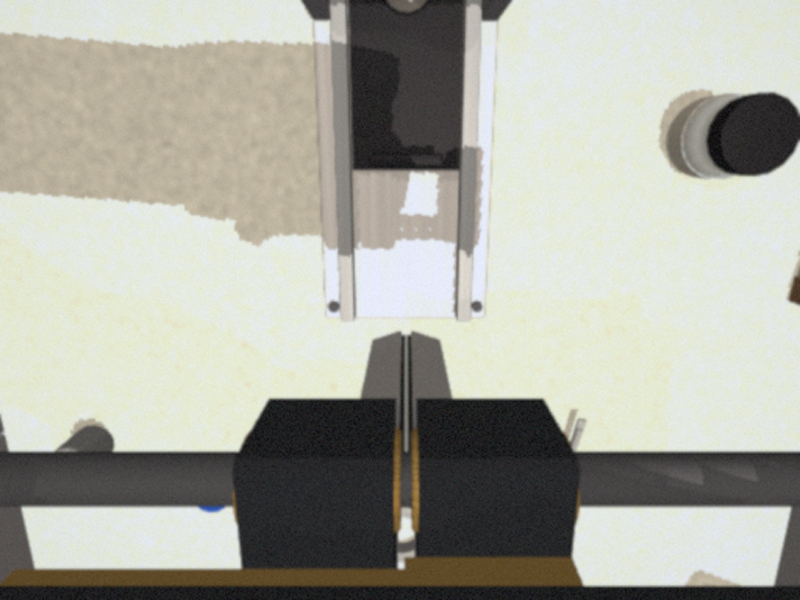

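k.png shows the carriage's outer end at (407,168) and the plate's end at (405,317). I'll check the distance, and the cap's position from j.png at (404,69).

```bash
python3 - <<'E'
from h import *
import pickle;k=.64
f=lambda c,x,y,z:ray(c,(x+.5)*k-.5,(y+.5)*k-.5,z)
c=pickle.load(open('k.pkl','rb'));A=f(c,407,168,.03);B=f(c,405,317,.012);print('carriage end to plate end (expect .112 at home)',np.linalg.norm((A-B)[:2]),A,B)
j=pickle.load(open('j.pkl','rb'));cap=f(j,404,69,.126);puck=f(j,404,289,.046);print(cap,puck,np.linalg.norm((cap-puck)[:2]))
h=np.array([np.cos(np.radians(101.15)),np.sin(np.radians(101.15))]);print('cap from plate end',B[:2]+.22*h,'from carriage end',A[:2]+.108*h)
E
```

```text
carriage end to plate end (expect .112 at home) 0.1088777362132688 [0.56849343 0.02501809 0.03      ] [ 0.58857064 -0.0819925   0.012     ]
[0.54642392 0.13253711 0.126     ] [0.56618924 0.03245597 0.046     ] 0.10201422997022834
cap from plate end [0.54602743 0.13385484] from carriage end [0.54760858 0.13097951]
```

The carriage is home: the stop was felt at 9 N, and the geometry agrees within 3 mm. I'll turn the wrist back to gain turning range and open the gripper.

Call:
send_rows:
  slide:
    - [0,0,0]
    - [0,0,0]
    - [0,0,0]
    - [0,0,0]
    - [0,0,0]
    - [0,0,0]
    - [0,0,0]
    - [0,0,0]
    - [0,0,0]
    - [0,0,0]
    - [0,0,0]
    - [0,0,0]
    - [0,0,0]
    - [0,0,0]
    - [0,0,0]
    - [0,0,0]
  spin: [-0.17,-0.17,-0.17,-0.17,-0.17,-0.17,-0.17,-0.17,-0.17,-0.17,-0.17,-0.17,-0.17,-0.17,-0.17,0]
  gripper: 0.7

```text
clock: 20.5
ee_pos: [0.5628, -0.0361, 0.1768]
orientation: [1.849, -2.52, -0.033]
wrist_force: [0.2, 0.5, 0.2]
grip_width: 0.0655
```

```bash
python3 - <<'E'
from h import *
go(.5462,.1327,.18)
E
```

```text
t 20.5 p [ 0.5628 -0.0361  0.1768] yang 162.52 tilt [-0.0256  0.0077] j [ 0.73  0.48 -1.    1.84  0.44  1.1   2.41] w 0.0655 F [0.2 0.5 0.2] T [ 0.07 -0.09 -0.04]
slide cm [-15.6    6.66  -0.15]
```

Call:
send_rows:
  slide:
    - [-3.9,1.65,-0.2]
    - [-3.9,1.65,0]
    - [-3.9,1.65,0]
    - [-3.9,1.65,0]
    - [0,0,0]
  spin: [0,0,0,0,0]

```text
clock: 21.12
ee_pos: [0.5454, 0.137, 0.1763]
orientation: [1.814, -2.54, -0.042]
wrist_force: [0.3, -0.5, -0.3]
grip_width: 0.066
```

```bash
python3 - <<'E'
from h import *
go(.5462,.1327,.105)
c=shot('wrist','l.png')
E
```

```text
t 21.12 p [0.5454 0.137  0.1763] yang 161.06 tilt [-0.0319  0.0106] j [ 0.44  0.48 -1.01  1.84  0.43  1.1   2.08] w 0.066 F [ 0.3 -0.5 -0.3] T [ 0.11 -0.06 -0.01]
slide cm [ 0.37 -0.45  7.12]
```

View pics/l.png

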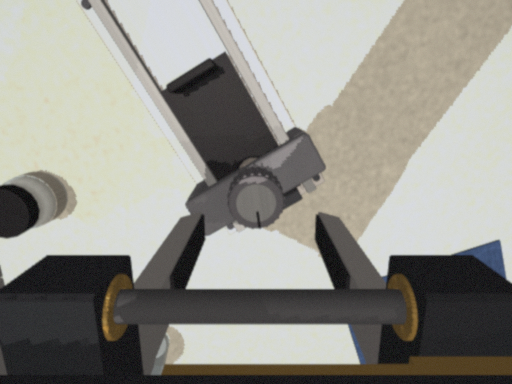

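l.png shows the cap's top at (257,201) and the puck's edge just visible under the bridge at (248,163). I'll descend around the cap.

Call:
send_rows:
  slide:
    - [0.3,-0.4,2]
    - [0,0,2]
    - [0,0,0]
  spin: [0,0,0]

```text
clock: 21.55
ee_pos: [0.5469, 0.1276, 0.1313]
orientation: [1.8, -2.545, -0.042]
wrist_force: [-1.1, -1.0, -0.1]
grip_width: 0.0658
```

```bash
python3 - <<'E'
from h import *
c=cams.read_camera('wrist')
go(.5462,.1327,.105)
E
```

```text
t 21.6 p [0.5473 0.1278 0.1321] yang 160.53 tilt [-0.034   0.0086] j [ 0.42  0.53 -0.97  1.88  0.48  1.03  2.04] w 0.0657 F [ 0.1 -1.1  0.3] T [ 0.05 -0.05 -0.01]
slide cm [-0.44  0.17  2.72]
```

Call:
send_rows:
  slide:
    - [-0.4,0.2,1]
    - [0,0,1]
    - [0,0,0.5]
    - [0,0,0]
  spin: [0,0,0,0]

```text
clock: 22.1
ee_pos: [0.5462, 0.1328, 0.106]
orientation: [1.8, -2.547, -0.041]
wrist_force: [-0.5, -0.3, 0.0]
grip_width: 0.0656
```

```bash
python3 - <<'E'
from h import *
go(.5462,.1327,.105)
E
```

```text
t 22.1 p [0.5462 0.1328 0.106 ] yang 160.49 tilt [-0.0333  0.0089] j [ 0.39  0.56 -0.95  1.9   0.52  0.99  2.  ] w 0.0656 F [-0.5 -0.3  0. ] T [ 0.09 -0.1  -0.05]
slide cm [ 0.   -0.01  0.1 ]
```

Call:
send_rows:
  slide:
    - [0,0,0]
    - [0,0,0]
    - [0,0,0]
    - [0,0,0]
    - [0,0,0]
  spin: [0,0,0,0,0]
  gripper: 0.35
  force: 40

```text
clock: 22.72
ee_pos: [0.5453, 0.1333, 0.1067]
orientation: [1.801, -2.546, -0.042]
wrist_force: [-0.5, 0.3, -0.9]
grip_width: 0.0393
```

```bash
python3 -c "
from h import *
st()"
```

```text
t 22.73 p [0.5453 0.1333 0.1067] yang 160.53 tilt [-0.0341  0.0088] j [ 0.39  0.56 -0.95  1.9   0.52  0.99  2.  ] w 0.0393 F [-0.5  0.3 -0.9] T [ 0.01 -0.2  -0.06]
```

Call:
send_rows:
  slide:
    - [0,0,0]
    - [0,0,0]
  spin: [0.1,0.1]

```text
clock: 22.98
ee_pos: [0.5453, 0.1333, 0.1067]
orientation: [1.53, -2.715, -0.039]
wrist_force: [-2.3, 0.8, -0.4]
grip_width: 0.0396
```

```bash
python3 -c "
from h import *
st()"
```

```text
t 22.98 p [0.5453 0.1333 0.1067] yang 148.78 tilt [-0.0341  0.0093] j [ 0.36  0.54 -0.9   1.9   0.48  0.97  1.83] w 0.0396 F [-2.3  0.8 -0.4] T [0.23 0.2  0.08]
```

Call:
send_rows:
  slide:
    - [0,0,0]
    - [0,0,0]
  spin: [0.1,0.1]

```text
clock: 23.22
ee_pos: [0.5452, 0.1334, 0.1067]
orientation: [1.241, -2.856, -0.035]
wrist_force: [-2.2, 0.9, 0.2]
grip_width: 0.0396
```

```bash
python3 -c "
from h import *
st()"
```

```text
t 23.23 p [0.5452 0.1334 0.1067] yang 136.94 tilt [-0.0342  0.0095] j [ 0.32  0.53 -0.86  1.9   0.45  0.96  1.65] w 0.0396 F [-2.2  0.9  0.2] T [ 0.22  0.12 -0.01]
```

Call:
send_rows:
  slide:
    - [0,0,0]
  spin: [0.1]

```text
clock: 23.35
ee_pos: [0.5452, 0.1334, 0.1067]
orientation: [1.091, -2.915, -0.033]
wrist_force: [-1.6, 1.2, -0.4]
grip_width: 0.0393
```

```bash
python3 -c "
from h import *
st()"
```

```text
t 23.35 p [0.5452 0.1334 0.1067] yang 131.02 tilt [-0.0342  0.0095] j [ 0.31  0.52 -0.83  1.9   0.44  0.95  1.56] w 0.0393 F [-1.6  1.2 -0.4] T [0.22 0.14 0.04]
```

Call:
send_rows:
  slide:
    - [0,0,0]
  spin: [0.1]

```text
clock: 23.48
ee_pos: [0.5451, 0.1335, 0.1067]
orientation: [0.939, -2.967, -0.03]
wrist_force: [-2.1, 0.2, -0.6]
grip_width: 0.0395
```

```bash
python3 -c "
from h import *
st()"
```

```text
t 23.48 p [0.5451 0.1335 0.1067] yang 125.1 tilt [-0.0342  0.0096] j [ 0.29  0.51 -0.81  1.9   0.42  0.94  1.47] w 0.0395 F [-2.1  0.2 -0.6] T [0.22 0.12 0.04]
```

Call:
send_rows:
  slide:
    - [0,0,0]
  spin: [0.1]

```text
clock: 23.6
ee_pos: [0.5451, 0.1335, 0.1067]
orientation: [0.784, -3.01, -0.028]
wrist_force: [-1.9, 0.3, -0.6]
grip_width: 0.0397
```

```bash
python3 -c "
from h import *
st()"
```

```text
t 23.6 p [0.5451 0.1335 0.1067] yang 119.18 tilt [-0.0342  0.0097] j [ 0.27  0.5  -0.78  1.9   0.41  0.94  1.38] w 0.0397 F [-1.9  0.3 -0.6] T [0.24 0.06 0.02]
```

Call:
send_rows:
  slide:
    - [0,0,0]
  spin: [0.1]

```text
clock: 23.72
ee_pos: [0.5451, 0.1336, 0.1067]
orientation: [0.628, -3.046, -0.026]
wrist_force: [-2.2, 0.1, -0.9]
grip_width: 0.0395
```

```bash
python3 -c "
from h import *
st()"
```

```text
t 23.73 p [0.5451 0.1336 0.1067] yang 113.27 tilt [-0.0341  0.0098] j [ 0.26  0.49 -0.76  1.9   0.39  0.93  1.29] w 0.0395 F [-2.2  0.1 -0.9] T [0.17 0.11 0.1 ]
```

Call:
send_rows:
  slide:
    - [0,0,0]
  spin: [0.1]

```text
clock: 23.85
ee_pos: [0.5451, 0.1337, 0.1067]
orientation: [0.47, -3.074, -0.023]
wrist_force: [-2.2, 0.4, -1.4]
grip_width: 0.0398
```

```bash
python3 -c "
from h import *
st()"
```

```text
t 23.85 p [0.5451 0.1337 0.1067] yang 107.36 tilt [-0.034   0.0099] j [ 0.24  0.49 -0.74  1.91  0.37  0.93  1.2 ] w 0.0398 F [-2.2  0.4 -1.4] T [0.2  0.04 0.08]
```

Call:
send_rows:
  slide:
    - [0,0,0]
  spin: [0.1]

```text
clock: 23.98
ee_pos: [0.5451, 0.1338, 0.1068]
orientation: [0.31, -3.093, -0.021]
wrist_force: [-1.6, 0.9, -0.3]
grip_width: 0.0395
```

```bash
python3 -c "
from h import *
st()"
```

```text
t 23.98 p [0.5451 0.1338 0.1068] yang 101.44 tilt [-0.0339  0.01  ] j [ 0.22  0.48 -0.71  1.91  0.36  0.92  1.11] w 0.0395 F [-1.6  0.9 -0.3] T [0.29 0.02 0.03]
```

Call:
send_rows:
  slide:
    - [0,0,0]
  spin: [0.1]

```text
clock: 24.1
ee_pos: [0.5451, 0.1338, 0.1068]
orientation: [0.15, -3.105, -0.018]
wrist_force: [-3.1, -0.5, -1.2]
grip_width: 0.0395
```

```bash
python3 -c "
from h import *
st()"
```

```text
t 24.1 p [0.5451 0.1338 0.1068] yang 95.53 tilt [-0.0338  0.01  ] j [ 0.2   0.47 -0.69  1.91  0.35  0.91  1.01] w 0.0395 F [-3.1 -0.5 -1.2] T [ 0.07 -0.02  0.04]
```

Call:
send_rows:
  slide:
    - [0,0,0]
  spin: [0.1]

```text
clock: 24.22
ee_pos: [0.5451, 0.1338, 0.1067]
orientation: [-0.01, -3.108, -0.016]
wrist_force: [-2.5, 0.1, -1.5]
grip_width: 0.0393
```

```bash
python3 -c "
from h import *
st()"
```

```text
t 24.23 p [0.5451 0.1338 0.1067] yang 89.62 tilt [-0.0337  0.0101] j [ 0.19  0.47 -0.67  1.91  0.33  0.91  0.92] w 0.0393 F [-2.5  0.1 -1.5] T [ 0.17 -0.08  0.1 ]
```

Call:
send_rows:
  slide:
    - [0,0,0]
  spin: [0.1]

```text
clock: 24.35
ee_pos: [0.5451, 0.1339, 0.1068]
orientation: [-0.17, -3.103, -0.013]
wrist_force: [-1.5, 0.8, -1.5]
grip_width: 0.0393
```

```bash
python3 -c "
from h import *
st()"
```

```text
t 24.35 p [0.5451 0.1339 0.1068] yang 83.71 tilt [-0.0336  0.0102] j [ 0.17  0.46 -0.64  1.91  0.32  0.91  0.83] w 0.0393 F [-1.5  0.8 -1.5] T [ 0.22 -0.11  0.01]
```

Call:
send_rows:
  slide:
    - [0,0,0]
  spin: [0.1]

```text
clock: 24.48
ee_pos: [0.5452, 0.1339, 0.1068]
orientation: [-0.33, -3.09, -0.01]
wrist_force: [-2.4, 0.2, -0.5]
grip_width: 0.0397
```

```bash
python3 -c "
from h import *
st()"
```

```text
t 24.48 p [0.5452 0.1339 0.1068] yang 77.79 tilt [-0.0333  0.0103] j [ 0.15  0.46 -0.62  1.91  0.3   0.9   0.74] w 0.0397 F [-2.4  0.2 -0.5] T [ 0.23 -0.12  0.02]
```

Call:
send_rows:
  slide:
    - [0,0,0]
  spin: [0.1]

```text
clock: 24.6
ee_pos: [0.5452, 0.134, 0.1068]
orientation: [-0.489, -3.068, -0.008]
wrist_force: [-2.1, 0.2, -0.4]
grip_width: 0.0392
```

```bash
python3 -c "
from h import *
st()"
```

```text
t 24.6 p [0.5452 0.134  0.1068] yang 71.88 tilt [-0.0332  0.0103] j [ 0.13  0.45 -0.6   1.91  0.29  0.9   0.65] w 0.0392 F [-2.1  0.2 -0.4] T [ 0.21 -0.18  0.07]
```

Call:
send_rows:
  slide:
    - [0,0,0]
  spin: [0.1]

```text
clock: 24.72
ee_pos: [0.5452, 0.134, 0.1068]
orientation: [-0.647, -3.039, -0.005]
wrist_force: [-1.6, 0.3, -0.2]
grip_width: 0.039
```

```bash
python3 -c "
from h import *
st()"
```

```text
t 24.73 p [0.5452 0.134  0.1068] yang 65.98 tilt [-0.0332  0.0103] j [ 0.12  0.45 -0.58  1.91  0.28  0.89  0.56] w 0.039 F [-1.6  0.3 -0.2] T [ 0.01 -0.04  0.12]
```

Call:
send_rows:
  slide:
    - [0,0,0]
  spin: [0.1]

```text
clock: 24.85
ee_pos: [0.5452, 0.134, 0.1068]
orientation: [-0.803, -3.002, -0.002]
wrist_force: [-1.6, 1.0, -1.5]
grip_width: 0.0391
```

```bash
python3 -c "
from h import *
st()"
```

```text
t 24.85 p [0.5452 0.134  0.1068] yang 60.06 tilt [-0.033   0.0104] j [ 0.1   0.44 -0.55  1.91  0.26  0.89  0.47] w 0.0391 F [-1.6  1.  -1.5] T [ 0.1  -0.17  0.04]
```

Call:
send_rows:
  slide:
    - [0,0,0]
  spin: [0.1]

```text
clock: 24.98
ee_pos: [0.5452, 0.1341, 0.1067]
orientation: [-0.956, -2.956, 0.0]
wrist_force: [-0.6, 0.5, -0.8]
grip_width: 0.0397
```

```bash
python3 -c "
from h import *
st()"
```

```text
t 24.98 p [0.5452 0.1341 0.1067] yang 54.15 tilt [-0.0329  0.0104] j [ 0.08  0.44 -0.53  1.91  0.25  0.89  0.37] w 0.0397 F [-0.6  0.5 -0.8] T [ 0.13 -0.19  0.01]
```

Call:
send_rows:
  slide:
    - [0,0,0]
  spin: [0.1]

```text
clock: 25.1
ee_pos: [0.5453, 0.1341, 0.1067]
orientation: [-1.108, -2.903, 0.003]
wrist_force: [-2.3, 1.0, -0.8]
grip_width: 0.0394
```

```bash
python3 -c "
from h import *
st()"
```

```text
t 25.1 p [0.5453 0.1341 0.1067] yang 48.24 tilt [-0.0327  0.0105] j [ 0.06  0.43 -0.51  1.92  0.24  0.88  0.28] w 0.0394 F [-2.3  1.  -0.8] T [ 0.15 -0.17  0.05]
```

Call:
send_rows:
  slide:
    - [0,0,0]
  spin: [0.1]

```text
clock: 25.22
ee_pos: [0.5453, 0.1342, 0.1067]
orientation: [-1.256, -2.842, 0.005]
wrist_force: [-1.5, 0.3, -1.5]
grip_width: 0.0397
```

```bash
python3 -c "
from h import *
st()"
```

```text
t 25.23 p [0.5453 0.1342 0.1067] yang 42.33 tilt [-0.0325  0.0106] j [ 0.05  0.43 -0.48  1.92  0.22  0.88  0.19] w 0.0397 F [-1.5  0.3 -1.5] T [ 0.13 -0.25  0.06]
```

Call:
send_rows:
  slide:
    - [0,0,0]
  spin: [0.1]

```text
clock: 25.35
ee_pos: [0.5455, 0.1343, 0.1068]
orientation: [-1.401, -2.775, 0.008]
wrist_force: [-1.3, 0.2, -2.1]
grip_width: 0.0391
```

```bash
python3 -c "
from h import *
st()"
```

```text
t 25.35 p [0.5455 0.1343 0.1068] yang 36.44 tilt [-0.032   0.0107] j [ 0.03  0.43 -0.46  1.92  0.21  0.88  0.1 ] w 0.0391 F [-1.3  0.2 -2.1] T [ 0.22 -0.46  0.45]
```

Call:
send_rows:
  slide:
    - [0,0,0]
  spin: [0.1]

```text
clock: 25.48
ee_pos: [0.5457, 0.1344, 0.1067]
orientation: [-1.541, -2.7, 0.01]
wrist_force: [-2.2, 1.0, -2.2]
grip_width: 0.0395
```

```bash
python3 -c "
from h import *
st()"
```

```text
t 25.48 p [0.5457 0.1344 0.1067] yang 30.58 tilt [-0.0315  0.0107] j [ 0.01  0.42 -0.44  1.92  0.2   0.87  0.01] w 0.0395 F [-2.2  1.  -2.2] T [ 0.1  -0.46  0.69]
```

It is now tight: torque rose to 0.45 and then 0.69, with onset at about yang 42°. Next come small steps.

Call:
send_rows:
  slide:
    - [0,0,0]
  spin: [0.06]

```text
clock: 25.6
ee_pos: [0.5455, 0.1343, 0.1067]
orientation: [-1.625, -2.651, 0.012]
wrist_force: [-2.6, -2.0, 2.2]
grip_width: 0.0396
```

```bash
python3 -c "
from h import *
st()"
```

```text
t 25.6 p [0.5455 0.1343 0.1067] yang 27.01 tilt [-0.0318  0.0102] j [-0.    0.42 -0.42  1.92  0.19  0.87 -0.05] w 0.0396 F [-2.6 -2.   2.2] T [-0.41 -0.19 -0.01]
```

Call:
send_rows:
  slide:
    - [0,0,0]
  spin: [0.06]

```text
clock: 25.72
ee_pos: [0.5455, 0.1342, 0.1067]
orientation: [-1.706, -2.6, 0.014]
wrist_force: [-0.5, -0.1, -0.1]
grip_width: 0.0396
```

```bash
python3 -c "
from h import *
st()"
```

```text
t 25.73 p [0.5455 0.1342 0.1067] yang 23.46 tilt [-0.0315  0.0102] j [-0.01  0.42 -0.41  1.92  0.19  0.87 -0.11] w 0.0396 F [-0.5 -0.1 -0.1] T [-0.03 -0.33 -0.  ]
```

The click came at about yang 29°, where the torque fell from 0.69 to 0. The next notch is near 13°, and I'm at 23.5°. I'll turn 0.14 further, release and retreat.

Call:
send_rows:
  slide:
    - [0,0,0]
    - [0,0,0]
  spin: [0.07,0.07]

```text
clock: 25.98
ee_pos: [0.5457, 0.1342, 0.1067]
orientation: [-1.89, -2.471, 0.017]
wrist_force: [-2.0, 1.1, -1.0]
grip_width: 0.0391
```

```bash
python3 -c "
from h import *
st()"
```

```text
t 25.98 p [0.5457 0.1342 0.1067] yang 15.19 tilt [-0.031   0.0102] j [-0.04  0.41 -0.38  1.92  0.17  0.86 -0.24] w 0.0391 F [-2.   1.1 -1. ] T [ 0.25 -0.24  0.04]
```

Call:
send_rows:
  slide:
    - [0,0,0]
    - [0,0,0]
    - [0,0,0]
    - [0,0,0]
    - [0,0,-3]
    - [0,0,-4]
    - [0,0,-4]
    - [0,0,-4]
    - [0,0,0]
    - [0,0,0]
  spin: [0,0,0,0,0,0,0,0,0,0]
  gripper: 0.7

```text
clock: 27.22
ee_pos: [0.5505, 0.1323, 0.2607]
orientation: [-1.883, -2.476, 0.017]
wrist_force: [0.0, 0.4, -0.8]
grip_width: 0.0658
```

```bash
python3 - <<'E'
from h import *
st();s,_=st()
c=shot('wrist')
i=cv2.convertScaleAbs(c['img'][:,:,::-1],alpha=1.4)
print(proj(c,[.5458,.1335,.126]))
u,v=map(int,proj(c,[.5458,.1335,.126]));v=max(60,min(v,324))
cv2.imwrite('pics/m.png',cv2.resize(i[v-60:v+60,u-80:u+80],None,fx=5,fy=5,interpolation=cv2.INTER_CUBIC));print(u-80,v-60)
import pickle;pickle.dump(c,open('m.pkl','wb'))
E
```

```text
t 27.23 p [0.5505 0.1323 0.2607] yang 15.52 tilt [-0.0312  0.0101] j [ 0.    0.26 -0.4   1.76  0.09  1.17 -0.16] w 0.0658 F [ 0.   0.4 -0.8] T [-0.04 -0.16  0.01]
t 27.23 p [0.5505 0.1323 0.2607] yang 15.52 tilt [-0.0312  0.0101] j [ 0.    0.26 -0.4   1.76  0.09  1.17 -0.16] w 0.0658 F [ 0.   0.4 -0.8] T [-0.04 -0.16  0.01]
[258.29628783 177.97226056]
178 117
```

View pics/m.png

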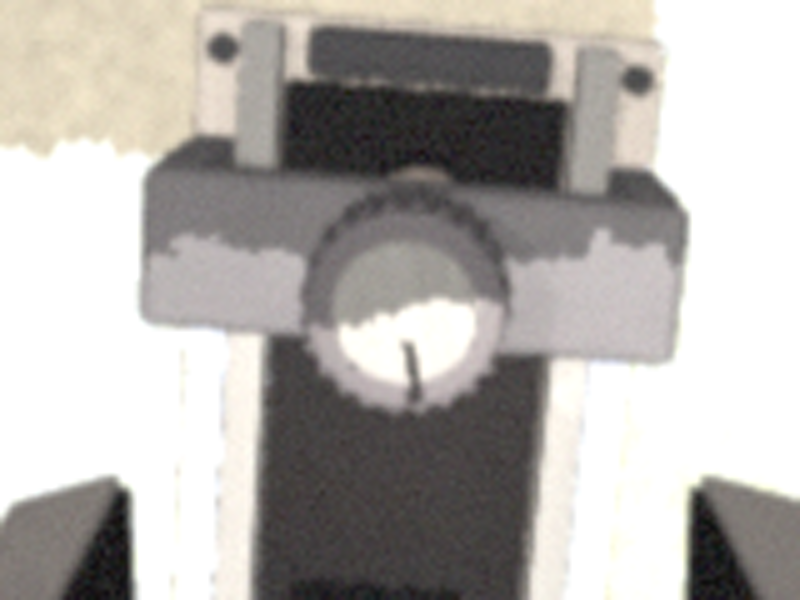

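m.png shows the carriage's front against the stop block at crop (430,90), the puck's rim under the bridge at (422,175), and the cap's mark at (411,372). The mark has turned about 2.65 rad clockwise, roughly 2.05 free plus one notch. I'll hand in.

```bash
python3 -c "
from h import *
st();print(ticket.sign_off())"
```

```text
t 27.27 p [0.5506 0.1324 0.2608] yang 15.52 tilt [-0.031   0.0102] j [ 0.    0.26 -0.4   1.76  0.09  1.17 -0.16] w 0.0659 F [ 0.5  0.4 -0.4] T [-0.09 -0.08 -0.02]
the job is handed in; nothing more can be done
None
```

The job is done and handed in at about 27 s on the robot's clock (limit 72 s). The hand-in gives no verdict.

- **Puck:** it went into the recess without resistance, and the pictures before and after the push show it seated.
- **Carriage:** I pushed it by the tab until the force jumped from about 3 N to 9 N at the end stop. The last picture shows the carriage at its stop block. A rough camera check of the carriage's outer end read 109 mm against an expected 112 mm. That is about the measuring error, and I trusted the contact.
- **Cap:** I turned it clockwise about 2.05 rad freely. The torque then rose, and it dropped to zero at a single click. I turned a little further towards the next notch, then released and retreated.
- **Cap check:** the mark on its top turned about 2.65 rad in all, which fits one notch of slip. The slip against the brass collar could not be seen directly from above. The peak torque read about 0.69 Nm, higher than the 0.3 to 0.45 Nm given.
- **Other items:** the arm met no unexpected contact on its way, but I did not re-measure the bystanders' positions at the end.

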